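Seal a carved rosette in the conditioning chest

TASK

Put the carved rosette away to season: set it gently inside the open grey conditioning chest, flat on the floor of the chest with its boss up, and let go of it. Then swing the chest's lid down onto its gasket without slamming it, and turn the black T-handle on the lid clockwise (seen from above) all the way to its stop, so that its pawl draws the lid down tight. Leave the other carvings and tools where they are.

Things in the scene. Friction and masses are not known exactly. Their poses are not given: they have to be found in the camera images.
- rosette_center (a point): Carved rosette, pale wood, 80 g: round base 84 mm across, 12 mm thick, ringed with twelve low round petals (to 16 mm high); on its middle a plain boss 44 mm across, from 12 to 46 mm height. Point: on its axis, 23 mm above its underside; z up. Grasp the boss from above. Loose on the bench, boss up, in one of three places that it swaps with blank and leaf.
- chest: Grey steel open-topped chest, 220 x 220 mm outside, rim 96 mm high, walls and floor 6 mm, fixed to the bench, turned up to 0.3 rad. Origin: centre of its underside; z up; y towards the hinged side; latch and free edge on its -y side. Floor at z = 6 mm. A steel keeper tab juts 33 mm in from the middle of the -y wall (x -14 to 34, y -104 to -71, z 76 to 90 mm). Rubber gasket on the rim.
- lid (a joint): Hinge of the lid, rad: 0 = drawn fully tight, 0.03 = resting on the free gasket, 1.57 = upright. Starts open at 1.5 to 1.75. Hinge line: parallel to chest x, at chest y +110, z 100 mm. The hinge is stiff: the lid stays where it is left; a few N at its free edge move it. The gasket lifts it back to about 0.03 unless latched (15 N at the free edge squeeze it flat).
- lid_push (a point): The lid: aluminium plate 224 mm (along x) by 220 mm, 8 mm thick, 4 to 224 mm from the hinge line, underside in the plane of the hinge line. This point on its outer (upper) face is good to push: 85 mm to the -x side of its middle, 195 mm from the hinge line. Axes turn with the lid: x along the hinge line, y towards the hinge, z out of the outer face.
- latch (a joint): Turn of the T-handle, rad: 0 = released (bar parallel to the hinge line), 1.48 = stop, latched (bar across the lid). Grows clockwise seen from above the lid. Starts at 0 to 0.12, stays where left. With the lid down, the pawl under it meets the keeper's ramp from 0.4 and has drawn the lid tight by 1.25; up to 0.4 N m. If turned past 0.2 too early, the pawl lands on the keeper.
- latch_grip (a point): Centre of the black plastic T-handle's bar: 92 mm long, 14 mm wide, 16 mm high, its middle 30 mm above the lid's outer face (top 38 mm above it), 165 mm from the hinge line at the middle of the lid. It turns about the point's z, out of the lid's outer face; x along the bar. With the lid down the bar is pinched from above.
- blank: Plain uncarved pale wood disc, 84 mm across, 30 mm high; origin at the centre of its underside. To be left alone.
- leaf: Carved leaf, oblong pale wood 72 x 50 mm, 28 mm high; origin at the centre of its underside. To be left alone.
- gouge_a: Gouge 220 mm long, dark handle, 26 mm thick, lying on the robot's side of the carvings; origin at its middle on the bench, x along it. To be left alone.
- gouge_b: Gouge 200 mm long, as the other, lying between the carvings and the chest, or just beyond; origin at its middle on the bench, x along it. To be left alone.
- mallet: Steel-headed mallet, 200 mm wooden handle, 48 mm high, lying far from the robot; origin near its middle on the bench. To be left alone.
- brush: Flat brush, 190 mm long, 20 mm high, lying beyond the chest; origin at its middle on the bench. To be left alone.
- tin: Round steel wax tin, 68 mm across, 55 mm high; origin at the centre of its underside. To be left alone.

How it is judged:
On the way, in this order (a step that is already met when the one before it is completed fails the run):
1. the rosette lies flat in the chest, boss up, let go (x of rosette_center in the frame of chest between -0.1 and 0.1 m and y of rosette_center in the frame of chest between -0.1 and 0.1 m and z of rosette_center in the frame of chest between 0.02 and 0.035 m and angle between rosette_center's own z axis and vertical below 0.15 rad and linear speed of rosette below 0.02 m/s and contact force between rosette and the fingers below 0.1 N), for 0.2 s.
2. the lid is down on the gasket (value of joint lid below 0.06 rad), for 0.1 s.
3. the T-handle is turned to its stop and the lid is drawn tight (value of joint latch above 1.3 rad and value of joint lid below 0.012 rad), for 0.2 s.
At the end, for the whole second after the job is handed in: The rosette lies at rest inside the chest on its floor, boss up (within 0.15 rad); the T-handle is turned to within 0.18 rad of its stop (joint above 1.3) and the lid is drawn down tight (lid joint below 0.012 rad) (all of step 3 and x of rosette_center in the frame of chest between -0.1 and 0.1 m and y of rosette_center in the frame of chest between -0.1 and 0.1 m and z of rosette_center in the frame of chest between 0.02 and 0.035 m and angle between rosette_center's own z axis and vertical below 0.15 rad and linear speed of rosette below 0.02 m/s); the robot touches nothing.
It fails at once if another carving or a tool is moved by more than 30 mm (distance of any of gouge_a, gouge_b, mallet, brush, tin, blank, leaf from where it was at the start of the episode above 0.03 m).
It fails at once if the rosette is dropped (it falls free of the gripper faster than 0.6 m/s, a fall of about 20 mm) (linear speed of rosette above 0.6 m/s and contact force between rosette and the fingers below 0.1 N).
It fails at once if the lid is slammed (faster than 3 rad/s) (velocity of joint lid below -3 rad/s).
It also fails if it takes over 72 s, if anything falls off the work surface, if the arm or the gripper's body presses on something with over 40 N, if the wrist force passes 120 N, or if a joint passes its speed limit or range.

ROBOT

A 6-joint arm with a two-finger parallel gripper is mounted at the origin on the work surface. World frame = base frame: x ahead of the robot, y to its left, z up, the work surface at z = 0. Lengths are in m, angles in rad, forces in N, time in s.
With the tool pointing down it reaches from about 0.3 to 0.875 m from the base axis. Payload 6.4 kg.
Tool frame: the origin (TCP) lies midway between the tips of the shut fingers; the grasp point (between the pads) lies 19 mm behind it (ctrl.pinch_z is the distance from the TCP to the grasp point, in m); z points along the fingers, y is the line along which they close (so a half turn about z gives the same grasp; the last joint's range is limited). The gripper opens to 85 mm and grips with 20 to 120 N. Pads are 22 mm wide; open, the fingers measure 114 mm over their backs; the gripper's body (76 mm by 85 mm) begins 54 mm behind the grasp point. The pads swing forward as they close: fully open they stand 13 mm farther back than shut.
Start: joints at [1.089, 0.181, 1.607, -0, 1.354, -0.206], TCP at [0.157, 0.553, 0.231] pointing down, gripper open.
Joint ranges: [-2.99, 2.99], [-0.89, 2.07], [0.3, 2.58], [-1.14, 4.28], [0, 2.63], [-3.12, 3.12]. Speed limits (rad/s): [2.57, 2.57, 3.01, 3.14, 3.14, 3.14].

INTERFACE

Orientations are given as a unit quaternion [w, x, y, z].
In Python, from bench import ctrl gives the robot as it stands.
- The arm moves only by the tool apply_moves, never from a script. Its argument "moves" is a list of rows, each an object with "jaw": the opening, from 0 (shut) to 1 (fully open); "offset": the shift along the tool's x, y, z in mm, a list of three; "rot": the turn, a rotation vector about the tool's x, y, z in degrees, a list of three. In form: [{"jaw": jaw, "offset": [dx, dy, dz], "rot": [ax, ay, az]}, ...]. A call has exactly 5 rows; each row shifts and turns the commanded pose from where the row before left it, along the tool's axes as they then stand; what a row does not reach is not made up. A row lasts 1/8 s, in which the tool goes at most 62.5 mm and 10.7 degrees, less where a joint would pass 70% of its speed; a pose out of reach is approached as far as the arm can. A call is refused whole if a number of a shift passes 62.5 or a number of a turn 10.7, either way. A call with a gripper value outside its range is refused whole. The fingers move at their own pace and stop on an object; the grip force is fixed at half the most. Time passes only in rows, so rows that do not move let the fingers close, or fill a call up. It gives the time, the measured TCP pose, the force, the opening and the grip force at its end, in the units of the state.
- ctrl.get_obs(): the state, without advancing time (a new reading comes with each control period).
- ctrl.camera(name): name is "scene" or "top" or "wrist"; returns (picture, depth): 384x512x3 uint8, red, green, blue; 384x512 float32, m along the optical axis (not along the pixel's ray), 0 where there is no reading.
- ctrl.camera_params(name): a dict with "K" (3x3 intrinsics, pixels), "dist" ([k1, k2, p1, p2, k3] as OpenCV has them; the pictures are not rectified), "cam_to_world" (4x4, takes a point from camera to world coordinates); the wrist camera has in their place "mount" (4x4, takes a point from camera to tool coordinates, whose origin is the TCP and whose axes are the flange's). Camera axes: x right, y down, z forward; pixel columns grow to the right and rows downward; lengths in m; the calibration is good to about 2 mm. A picture is of the moment at which its call begins: read the wrist's pose just before it. camera_params takes no time and is no camera call.
- ctrl.hand_in(): hands the job in; it is judged then, once.
Trained networks look in the newest picture that a camera, given by its name, has taken for a name from the list of things; names that differ only in an ending like _2 or _b are one class to them, and where a whole thing is asked for, a point or a joint stands for the part that bears it (a point fixed in the world has none). Each returns a list of dicts, best first, with "score" (0 to 1); they miss things now and then, are a little off and sometimes report something else, mostly with a low value. They report only what shows in the picture. A call takes as long as a camera call.
- ctrl.outline_of(camera, target): "region" (384x512 bool, what is visible of it) and "position" ([column, row] in pixels, amid what is visible of it).
The state is a dict: "time_s": time; "q": joint angles; "dq": joint speeds; "joint_efforts": joint torques, N m; "eef_pos": TCP position; "eef_rot": TCP orientation; "wrist_force": force on the tool from outside, world axes, zero at the start; "torque": the same for the moment, N m; "opening": opening from 0.0 (shut) to 1.0 (fully open); "grasp_force": force on a finger pad.
Only numpy, scipy, OpenCV 4.12 (cv2) and the standard library are available. Lean on these libraries where they do the work, as an engineer would, in place of code of your own. Each camera call takes 0.05 s, during which the arm holds its last target. There are 200 camera calls.

## Working session

There is one attempt and no reset: what is moved stays moved. The work goes in short steps, Python scripts to look and compute and a tool call to move; the robot and the scene stay as the last step left them, time stands still between calls to the robot, and variables do not carry over. Pictures are saved under pics/ and viewed, at most 10 in all, crops included, and the job is handed in when it is done.

Besides the shell and the picture viewer there is one more tool, called after "Emit:" as name(argument=value, ...), one argument or row to a line, values as JSON. apply_moves: Moves the arm, as the interface text tells. Its arguments: {"type":"object","properties":{"moves":{"type":"array"}},"required":["moves"]}

```bash
ls; mkdir -p pics; cat > h.py <<'E'
import numpy as np,cv2
from bench import ctrl
from scipy.spatial.transform import Rotation as R
def snap(cam):
    o=ctrl.get_obs(); im,d=ctrl.camera(cam); p=ctrl.camera_params(cam)
    if 'mount' in p:
        T=np.eye(4); q=o['eef_rot']; T[:3,:3]=R.from_quat([q[1],q[2],q[3],q[0]]).as_matrix(); T[:3,3]=o['eef_pos']
        M=T@np.array(p['mount'])
    else: M=np.array(p['cam_to_world'])
    return im,d,p,M
def world(d,p,M):
    h,w=d.shape; u,v=np.meshgrid(np.arange(w),np.arange(h))
    n=cv2.undistortPoints(np.stack([u,v],-1).reshape(-1,1,2).astype(np.float64),np.array(p['K']),np.array(p['dist'])).reshape(h,w,2)
    P=np.dstack([n*d[...,None],d]); P=P@M[:3,:3].T+M[:3,3]; P[d<=0]=np.nan
    return P
def st():
    o=ctrl.get_obs(); print({k:np.round(o[k],3).tolist() for k in ['time_s','q','eef_pos','eef_rot','wrist_force','opening','grasp_force']})
    q=o['eef_rot']; print(np.round(R.from_quat([q[1],q[2],q[3],q[0]]).as_matrix(),3).tolist())
E
python3 - <<'E'
from h import *
st()
ims=[]
for c in ['top','scene']:
    im,d,p,M=snap(c); P=world(d,p,M); np.save(c+'P.npy',P); ims.append(im)
    print(c,np.round(M,2).tolist())
    for t in ['rosette_center','blank','leaf','chest','lid','latch','gouge_a','mallet','brush','tin']:
        for r in ctrl.outline_of(c,t)[:2]:
            m=r['region']; X=P[m]; X=X[~np.isnan(X[:,0])]
            print(t,round(r['score'],2),np.round(r['position']),m.sum(),np.round(np.median(X,0),3),np.round(np.percentile(X,[2,98],axis=0),3).tolist())
for i,n in enumerate(['top','scene']): cv2.imwrite(f'pics/{n}1.png',ims[i][...,::-1])
E
```

```text
pics
{'time_s': 0.0, 'q': [1.089, 0.182, 1.608, -0.0, 1.354, -0.206], 'eef_pos': [0.156, 0.553, 0.23], 'eef_rot': [-0.0, 0.137, 0.991, -0.001], 'wrist_force': [0.217, -1.455, 0.082], 'opening': 1.001, 'grasp_force': 0.0}
[[-0.962, 0.272, -0.001], [0.272, 0.962, -0.002], [0.0, -0.002, -1.0]]
top [[-0.01, -0.98, 0.21, 0.29], [-1.0, 0.01, -0.01, -0.1], [0.0, -0.21, -0.98, 1.19], [0.0, 0.0, 0.0, 1.0]]
rosette_center 0.94 [312. 185.] 761 [ 0.57  -0.233  0.015] [[0.538, -0.271, 0.007], [0.612, -0.199, 0.049]]
rosette_center 0.59 [ 90. 179.] 4538 [0.527 0.244 0.258] [[0.423, 0.22, 0.111], [0.639, 0.286, 0.325]]
blank 0.6 [350. 234.] 896 [ 0.437 -0.331  0.03 ] [[0.4, -0.37, 0.021], [0.475, -0.294, 0.034]]
leaf 0.79 [286. 240.] 577 [ 0.433 -0.168  0.017] [[0.4, -0.193, 0.002], [0.469, -0.145, 0.03]]
chest 0.65 [142. 191.] 13680 [0.533 0.2   0.062] [[0.423, 0.02, 0.001], [0.638, 0.276, 0.323]]
lid 0.7 [ 92. 180.] 4644 [0.527 0.244 0.256] [[0.422, 0.221, 0.106], [0.64, 0.288, 0.325]]
lid 0.29 [394. 183.] 639 [ 0.561 -0.438  0.053] [[0.534, -0.47, 0.01], [0.592, -0.411, 0.059]]
latch 0.86 [ 72. 
[... 1243 characters left out ...]
006], [0.599, -0.412, 0.058]]
lid 0.63 [381. 174.] 991 [0.559 0.246 0.261] [[-0.066, 0.217, 0.001], [0.643, 0.287, 0.326]]
latch 0.56 [394. 164.] 230 [0.534 0.273 0.271] [[-0.003, 0.212, 0.0], [0.576, 0.295, 0.275]]
latch 0.25 [234. 231.] 288 [ 0.63  -0.123  0.02 ] [[0.555, -0.136, 0.01], [0.738, -0.115, 0.027]]
gouge_a 0.68 [219. 175.] 312 [ 0.304 -0.301  0.017] [[0.261, -0.38, -0.0], [0.316, -0.177, 0.028]]
mallet 0.77 [158. 245.] 1200 [ 0.73  -0.335  0.037] [[0.674, -0.381, 0.01], [0.76, -0.161, 0.052]]
brush 0.98 [324. 283.] 907 [0.742 0.141 0.018] [[0.712, 0.032, 0.0], [0.759, 0.214, 0.023]]
tin 0.73 [148. 206.] 438 [ 0.582 -0.435  0.045] [[0.541, -0.469, 0.009], [0.599, -0.412, 0.058]]
```

View pics/top1.png

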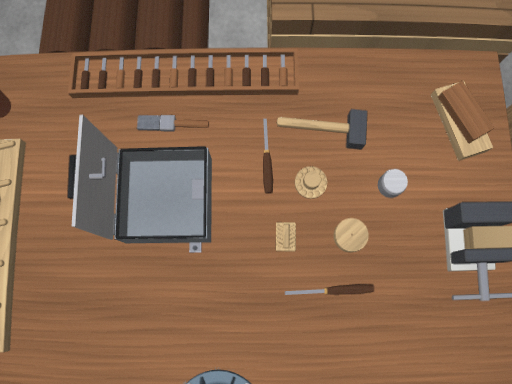

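```bash
python3 - <<'E'
import numpy as np,cv2
pts=[np.load(c+'P.npy').reshape(-1,3) for c in ['top','scene']]
for P in pts:
    P=P[~np.isnan(P[:,0])]
    # rosette boss top
    m=(P[:,2]>.038)&(P[:,2]<.055)&(abs(P[:,0]-.57)<.06)&(abs(P[:,1]+.233)<.06)
    B=P[m]; print('boss',m.sum(),B.mean(0).round(4),cv2.minEnclosingCircle(B[:,:2].astype(np.float32)))
    m=(P[:,2]>.004)&(P[:,2]<.055)&(abs(P[:,0]-.575)<.055)&(abs(P[:,1]+.233)<.055)
    B=P[m]; print('base',cv2.minEnclosingCircle(B[:,:2].astype(np.float32)), np.percentile(B[:,2],[5,50,95]))
    # rim
    m=(P[:,2]>.088)&(P[:,2]<.108)&(P[:,0]>.38)&(P[:,0]<.70)&(P[:,1]>-.02)&(P[:,1]<.30)
    B=P[m]; r=cv2.minAreaRect(B[:,:2].astype(np.float32)); print('rim',m.sum(),r,np.median(B[:,2]))
    # lid plate
    m=(P[:,2]>.13)&(P[:,2]<.34)&(P[:,0]>.40)&(P[:,0]<.66)&(P[:,1]>.18)&(P[:,1]<.33)
    B=P[m]; c=np.median(B,0)
    for _ in range(8):
        u,s,v=np.linalg.svd(B-c,full_matrices=False); n=v[2]; k=abs((P[m]-c)@n)<.004; B=P[m][k]; c=B.mean(0)
    print('lid plane',n,c,len(B),m.sum(),B.max(0),B.min(0), 'res',B[B[:,2]>.318].mean(0))
E
```

```text
boss 232 [ 0.5739 -0.2361  0.0453] ((0.5744861960411072, -0.23635685443878174), 0.0221492238342762)
base ((0.5784856677055359, -0.2321973443031311), 0.06435143947601318) [0.00661525 0.01415519 0.04730351]
rim 1431 ((0.5324928760528564, 0.13237734138965607), (0.22344054281711578, 0.22546391189098358), 0.4988838732242584) 0.10035960907398533
lid plane [ 0.00658207 -0.99946957  0.0318945 ] [0.52666324 0.244155   0.24239325] 3588 4226 [0.64452625 0.25132993 0.32814202] [0.41892467 0.23878074 0.13000265] res [0.52778684 0.24745236 0.32268759]
boss 123 [ 0.5782 -0.2365  0.0451] ((0.5750331878662109, -0.23731887340545654), 0.02229454554617405)
base ((0.5839619040489197, -0.23872345685958862), 0.06150878593325615) [0.00627209 0.01538977 0.04738792]
rim 1180 ((0.5289658308029175, 0.13286849856376648), (0.2296750247478485, 0.22852551937103271), 0.4876287281513214) 0.09860553410820877
lid plane [ 0.02142772 -0.99900066  0.03922406] [0.5740008  0.24455558 0.24784095] 548 851 [0.64518452 0.2526875  0.3287039 ] [0.41519922 0.23845683 0.13022833] res [0.54932334 0.24767585 0.32468222]
```

The top view shows the rosette at pixel (312,182), the blank at (352,235) and the leaf at (286,236). The chest is at (163,193), with its lid upright on the left (+y) and the keeper at (197,190). So the chest is almost aligned with the world axes, centred near (0.531, 0.131). I'll rise first and turn the tool so its closing line runs along x.

Emit:
apply_moves(
  moves=[
    {"jaw": 1,"offset": [0,0,-25],"rot": [0,0,10.6]},
    {"jaw": 1,"offset": [0,0,-25],"rot": [0,0,10.6]},
    {"jaw": 1,"offset": [0,0,-25],"rot": [0,0,10.6]},
    {"jaw": 1,"offset": [0,0,-25],"rot": [0,0,10.6]},
    {"jaw": 1,"offset": [0,0,-25],"rot": [0,0,10.6]},
  ],
)

```text
time_s: 1.72
eef_pos: [0.1566, 0.5532, 0.3571]
eef_rot: [0.0, 0.568, 0.823, 0.0]
wrist_force: [0.5, 0.3, -0.2]
opening: 1.001
grasp_force: 0.0
```

Emit:
apply_moves(
  moves=[
    {"jaw": 1,"offset": [0,0,0],"rot": [0,0,10.6]},
    {"jaw": 1,"offset": [0,0,0],"rot": [0,0,10.6]},
    {"jaw": 1,"offset": [-40,20,0],"rot": [0,0,0]},
    {"jaw": 1,"offset": [-40,25,0],"rot": [0,0,0]},
    {"jaw": 1,"offset": [-40,25,0],"rot": [0,0,0]},
  ],
)

```text
time_s: 2.35
eef_pos: [0.227, 0.4321, 0.3563]
eef_rot: [0.0, 0.707, 0.707, 0.0]
wrist_force: [1.2, 0.2, 0.3]
opening: 1.0
grasp_force: 0.0
```

Emit:
apply_moves(
  moves=[
    {"jaw": 1,"offset": [-45,20,0],"rot": [0,0,0]},
    {"jaw": 1,"offset": [-45,20,0],"rot": [0,0,0]},
    {"jaw": 1,"offset": [-45,20,0],"rot": [0,0,0]},
    {"jaw": 1,"offset": [-45,20,0],"rot": [0,0,0]},
    {"jaw": 1,"offset": [-45,0,0],"rot": [0,0,0]},
  ],
)

```text
time_s: 2.98
eef_pos: [0.3072, 0.2067, 0.3564]
eef_rot: [0.0, 0.707, 0.707, 0.0]
wrist_force: [0.4, -0.6, 0.3]
opening: 1.001
grasp_force: 0.0
```

Emit:
apply_moves(
  moves=[
    {"jaw": 1,"offset": [-45,10,0],"rot": [0,0,0]},
    {"jaw": 1,"offset": [-45,10,0],"rot": [0,0,0]},
    {"jaw": 1,"offset": [-45,20,0],"rot": [0,0,0]},
    {"jaw": 1,"offset": [-45,20,0],"rot": [0,0,0]},
    {"jaw": 1,"offset": [-45,40,0],"rot": [0,0,0]},
  ],
)

```text
time_s: 3.6
eef_pos: [0.4069, -0.0184, 0.3571]
eef_rot: [0.001, 0.707, 0.707, 0.001]
wrist_force: [0.7, 0.7, 1.3]
opening: 0.998
grasp_force: 0.0
```

Emit:
apply_moves(
  moves=[
    {"jaw": 1,"offset": [-43,33,30],"rot": [0,0,0]},
    {"jaw": 1,"offset": [-43,33,30],"rot": [0,0,0]},
    {"jaw": 1,"offset": [-43,33,30],"rot": [0,0,0]},
    {"jaw": 1,"offset": [-43,33,30],"rot": [0,0,0]},
    {"jaw": 1,"offset": [-43,33,30],"rot": [0,0,0]},
  ],
)

```text
time_s: 4.22
eef_pos: [0.5725, -0.2333, 0.2053]
eef_rot: [0.0, 0.707, 0.707, 0.0]
wrist_force: [0.7, 0.1, 0.7]
opening: 1.0
grasp_force: 0.0
```

Emit:
apply_moves(
  moves=[
    {"jaw": 1,"offset": [0,0,10],"rot": [0,0,0]},
    {"jaw": 1,"offset": [0,0,10],"rot": [0,0,0]},
    {"jaw": 1,"offset": [0,0,10],"rot": [0,0,0]},
    {"jaw": 1,"offset": [0,0,0],"rot": [0,0,0]},
    {"jaw": 1,"offset": [0,0,0],"rot": [0,0,0]},
  ],
)

```text
time_s: 4.85
eef_pos: [0.5719, -0.2314, 0.1776]
eef_rot: [0.001, 0.707, 0.707, 0.0]
wrist_force: [-0.5, -0.5, 0.4]
opening: 0.997
grasp_force: 0.0
```

```bash
python3 - <<'E'
from h import *
im,d,p,M=snap('wrist'); P=world(d,p,M); st()
cv2.imwrite('pics/w1.png',im[...,::-1])
Q=P.reshape(-1,3); Q=Q[~np.isnan(Q[:,0])]
m=(Q[:,2]>.038)&(Q[:,2]<.055)&(np.hypot(Q[:,0]-.574,Q[:,1]+.236)<.04)
B=Q[m]; print(m.sum(),B.mean(0),cv2.minEnclosingCircle(B[:,:2].astype(np.float32)),np.median(B[:,2]))
print(np.round(p['mount'],3).tolist())
for r in ctrl.outline_of('wrist','rosette_center')[:1]:
    X=P[r['region']];print(r['score'],np.nanmin(X,0),np.nanmax(X,0))
E
```

```text
{'time_s': 4.9, 'q': [-0.577, 0.321, 1.548, 0.0, 1.271, -0.577], 'eef_pos': [0.572, -0.232, 0.178], 'eef_rot': [0.001, 0.707, 0.707, 0.0], 'wrist_force': [-1.531, 0.472, -1.174], 'opening': 0.998, 'grasp_force': 0.0}
[[-0.0, 1.0, 0.002], [1.0, 0.0, -0.001], [-0.001, 0.002, -1.0]]
1994 [ 0.57348127 -0.23485414  0.04587879] ((0.5734365582466125, -0.2363872081041336), 0.022083565592765808) 0.04610329745815045
[[0.0, -0.955, -0.297, 0.075], [1.0, 0.0, 0.0, -0.001], [-0.0, -0.297, 0.955, -0.143], [0.0, 0.0, 0.0, 1.0]]
```

View pics/w1.png

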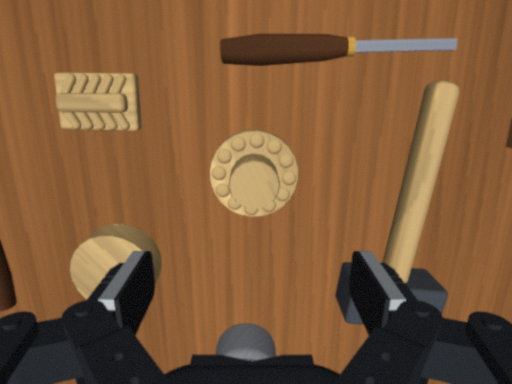

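The wrist view shows the boss at about (254,180), a mallet handle at (420,180) and the blank at (115,260). All of them are clear of the fingers' descent. The boss axis is at (0.5735, -0.2364).

Emit:
apply_moves(
  moves=[
    {"jaw": 1,"offset": [-4.5,1.5,30],"rot": [0,0,0]},
    {"jaw": 1,"offset": [0,0,35],"rot": [0,0,0]},
    {"jaw": 1,"offset": [0,0,35],"rot": [0,0,0]},
    {"jaw": 1,"offset": [0,0,25],"rot": [0,0,0]},
    {"jaw": 1,"offset": [0,0,15],"rot": [0,0,0]},
  ],
)

```text
time_s: 5.58
eef_pos: [0.5727, -0.236, 0.0353]
eef_rot: [-0.0, 0.707, 0.707, -0.0]
wrist_force: [0.5, 0.1, -0.3]
opening: 0.999
grasp_force: 0.0
```

Emit:
apply_moves(
  moves=[
    {"jaw": 1,"offset": [0,0,12],"rot": [0,0,0]},
    {"jaw": 1,"offset": [0,0,11],"rot": [0,0,0]},
    {"jaw": 1,"offset": [0,0,0],"rot": [0,0,0]},
    {"jaw": 0.6,"offset": [0,0,0],"rot": [0,0,0]},
    {"jaw": 0.6,"offset": [0,0,0],"rot": [0,0,0]},
  ],
)

```text
time_s: 6.2
eef_pos: [0.5736, -0.2365, 0.0141]
eef_rot: [0.001, 0.707, 0.707, 0.0]
wrist_force: [-0.4, -0.4, 0.1]
opening: 0.61
grasp_force: 0.0
```

Emit:
apply_moves(
  moves=[
    {"jaw": 0.3,"offset": [0,0,0],"rot": [0,0,0]},
    {"jaw": 0.3,"offset": [0,0,0],"rot": [0,0,0]},
    {"jaw": 0.3,"offset": [0,0,0],"rot": [0,0,0]},
    {"jaw": 0.3,"offset": [0,0,0],"rot": [0,0,0]},
    {"jaw": 0.3,"offset": [0,0,0],"rot": [0,0,0]},
  ],
)

```text
time_s: 6.82
eef_pos: [0.5737, -0.2367, 0.0143]
eef_rot: [0.001, 0.707, 0.707, 0.0]
wrist_force: [0.1, -0.6, 5.9]
opening: 0.5
grasp_force: 61.2
```

Emit:
apply_moves(
  moves=[
    {"jaw": 0.3,"offset": [0,0,-10],"rot": [0,0,0]},
    {"jaw": 0.3,"offset": [0,0,-30],"rot": [0,0,0]},
    {"jaw": 0.3,"offset": [0,0,-45],"rot": [0,0,0]},
    {"jaw": 0.3,"offset": [0,0,-45],"rot": [0,0,0]},
    {"jaw": 0.3,"offset": [0,0,-45],"rot": [0,0,0]},
  ],
)

```text
time_s: 7.45
eef_pos: [0.5726, -0.2359, 0.1898]
eef_rot: [-0.0, 0.707, 0.707, -0.0]
wrist_force: [-0.1, -0.2, -0.3]
opening: 0.498
grasp_force: 60.9
```

Emit:
apply_moves(
  moves=[
    {"jaw": 0.3,"offset": [25,0,-10],"rot": [0,0,0]},
    {"jaw": 0.3,"offset": [40,-5,0],"rot": [0,0,0]},
    {"jaw": 0.3,"offset": [40,-5,0],"rot": [0,0,0]},
    {"jaw": 0.3,"offset": [40,-5,0],"rot": [0,0,0]},
    {"jaw": 0.3,"offset": [40,-5,0],"rot": [0,0,0]},
  ],
)

```text
time_s: 8.07
eef_pos: [0.5514, -0.0485, 0.1968]
eef_rot: [-0.001, 0.707, 0.707, -0.001]
wrist_force: [-0.1, -0.5, -0.8]
opening: 0.503
grasp_force: 60.9
```

Emit:
apply_moves(
  moves=[
    {"jaw": 0.3,"offset": [40,-5,0],"rot": [0,0,0]},
    {"jaw": 0.3,"offset": [40,-5,0],"rot": [0,0,0]},
    {"jaw": 0.3,"offset": [40,-5,0],"rot": [0,0,0]},
    {"jaw": 0.3,"offset": [30,-6,0],"rot": [0,0,0]},
    {"jaw": 0.3,"offset": [20,0,0],"rot": [0,0,0]},
  ],
)

```text
time_s: 8.7
eef_pos: [0.5297, 0.1213, 0.1967]
eef_rot: [-0.001, 0.706, 0.708, -0.001]
wrist_force: [0.6, 0.1, -0.6]
opening: 0.501
grasp_force: 60.9
```

```bash
python3 - <<'E'
from h import *
im,d,p,M=snap('scene'); cv2.imwrite('pics/s2.png',im[...,::-1]); st()
E
```

```text
{'time_s': 8.75, 'q': [0.009, 0.147, 1.718, 0.002, 1.279, 0.006], 'eef_pos': [0.53, 0.123, 0.197], 'eef_rot': [-0.002, 0.706, 0.708, -0.0], 'wrist_force': [0.358, 1.946, -0.998], 'opening': 0.497, 'grasp_force': 60.912}
[[-0.003, 1.0, -0.003], [1.0, 0.003, 0.002], [0.002, -0.003, -1.0]]
```

View pics/s2.png

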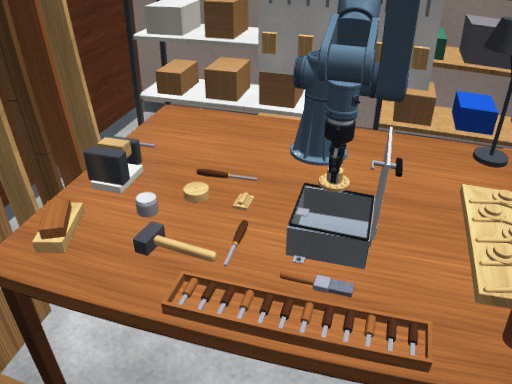

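The rosette hangs level at (335,182) above the open chest, and the lid is upright at (385,185). Next I lower it.

Emit:
apply_moves(
  moves=[
    {"jaw": 0.3,"offset": [0,0,35],"rot": [0,0,0]},
    {"jaw": 0.3,"offset": [0,0,40],"rot": [0,0,0]},
    {"jaw": 0.3,"offset": [0,0,40],"rot": [0,0,0]},
    {"jaw": 0.3,"offset": [0,0,30],"rot": [0,0,0]},
    {"jaw": 0.3,"offset": [0,0,15],"rot": [0,0,0]},
  ],
)

```text
time_s: 9.38
eef_pos: [0.5294, 0.1191, 0.0356]
eef_rot: [-0.002, 0.707, 0.707, -0.002]
wrist_force: [0.2, 0.2, 0.4]
opening: 0.499
grasp_force: 60.9
```

Emit:
apply_moves(
  moves=[
    {"jaw": 0.3,"offset": [0,0,8],"rot": [0,0,0]},
    {"jaw": 0.3,"offset": [0,0,5],"rot": [0,0,0]},
    {"jaw": 0.3,"offset": [0,0,2],"rot": [0,0,0]},
    {"jaw": 0.3,"offset": [0,0,0],"rot": [0,0,0]},
    {"jaw": 0.3,"offset": [0,0,0],"rot": [0,0,0]},
  ],
)

```text
time_s: 10.0
eef_pos: [0.5325, 0.1188, 0.0239]
eef_rot: [0.0, 0.707, 0.707, 0.0]
wrist_force: [0.2, -0.6, -0.7]
opening: 0.503
grasp_force: 60.9
```

Emit:
apply_moves(
  moves=[
    {"jaw": 0.3,"offset": [0,0,1.5],"rot": [0,0,0]},
    {"jaw": 0.3,"offset": [0,0,0],"rot": [0,0,0]},
    {"jaw": 0.3,"offset": [0,0,0.5],"rot": [0,0,0]},
    {"jaw": 0.3,"offset": [0,0,0],"rot": [0,0,0]},
    {"jaw": 0.3,"offset": [0,0,0],"rot": [0,0,0]},
  ],
)

```text
time_s: 10.62
eef_pos: [0.5321, 0.1188, 0.0213]
eef_rot: [-0.0, 0.707, 0.707, -0.0]
wrist_force: [0.5, -0.2, -0.9]
opening: 0.5
grasp_force: 60.9
```

Emit:
apply_moves(
  moves=[
    {"jaw": 0.3,"offset": [0,0,1],"rot": [0,0,0]},
    {"jaw": 0.3,"offset": [0,0,0],"rot": [0,0,0]},
    {"jaw": 0.3,"offset": [0,0,0.5],"rot": [0,0,0]},
    {"jaw": 0.3,"offset": [0,0,0],"rot": [0,0,0]},
    {"jaw": 0.3,"offset": [0,0,0],"rot": [0,0,0]},
  ],
)

```text
time_s: 11.25
eef_pos: [0.5322, 0.1188, 0.0203]
eef_rot: [0.0, 0.707, 0.707, 0.0]
wrist_force: [-2.4, -1.0, 5.1]
opening: 0.499
grasp_force: 61.6
```

The upward force shows the rosette has touched the chest floor. I'll let go and rise.

Emit:
apply_moves(
  moves=[
    {"jaw": 0.6,"offset": [0,0,0],"rot": [0,0,0]},
    {"jaw": 0.8,"offset": [0,0,0],"rot": [0,0,0]},
    {"jaw": 0.9,"offset": [0,0,0],"rot": [0,0,0]},
    {"jaw": 0.9,"offset": [0,0,0],"rot": [0,0,0]},
    {"jaw": 0.9,"offset": [0,0,0],"rot": [0,0,0]},
  ],
)

```text
time_s: 11.88
eef_pos: [0.532, 0.1188, 0.0197]
eef_rot: [-0.0, 0.707, 0.707, -0.0]
wrist_force: [-0.1, 0.9, 0.2]
opening: 0.901
grasp_force: 0.0
```

Emit:
apply_moves(
  moves=[
    {"jaw": 0.9,"offset": [0,0,-20],"rot": [0,0,0]},
    {"jaw": 0.9,"offset": [0,0,-40],"rot": [0,0,0]},
    {"jaw": 0.9,"offset": [0,0,-50],"rot": [0,0,0]},
    {"jaw": 0.9,"offset": [0,0,-50],"rot": [0,0,0]},
    {"jaw": 0.5,"offset": [0,0,-50],"rot": [0,0,0]},
  ],
)

```text
time_s: 12.5
eef_pos: [0.5318, 0.1188, 0.2314]
eef_rot: [0.0, 0.707, 0.707, 0.0]
wrist_force: [0.7, -0.3, -0.4]
opening: 0.707
grasp_force: 0.0
```

Emit:
apply_moves(
  moves=[
    {"jaw": 0.2,"offset": [-10,-40,-50],"rot": [0,0,0]},
    {"jaw": 0,"offset": [-10,-45,-50],"rot": [0,0,0]},
    {"jaw": 0,"offset": [0,-45,-20],"rot": [0,0,0]},
    {"jaw": 0,"offset": [0,-45,0],"rot": [0,0,0]},
    {"jaw": 0,"offset": [0,-30,0],"rot": [0,0,0]},
  ],
)

```text
time_s: 13.12
eef_pos: [0.3306, 0.1, 0.3443]
eef_rot: [0.001, 0.707, 0.707, 0.001]
wrist_force: [0.7, -0.5, -0.7]
opening: -0.001
grasp_force: 0.0
```

```bash
python3 - <<'E'
from h import *
st()
im,d,p,M=snap('top'); P=world(d,p,M).reshape(-1,3); P=P[~np.isnan(P[:,0])]
cv2.imwrite('pics/t3.png',cv2.resize(im[100:280,20:320,::-1],None,fx=2,fy=2))
m=(P[:,2]>.042)&(P[:,2]<.06)&(np.hypot(P[:,0]-.532,P[:,1]-.119)<.04); B=P[m]; print('boss',m.sum(),B.mean(0))
# rim front/side edges and keeper; lid plane
for nm,sel in [('front',(P[:,1]<.05)&(P[:,1]>-.02)&(P[:,0]>.46)&(P[:,0]<.6)),('far',(P[:,0]>.62)&(P[:,0]<.67)&(P[:,1]>.04)&(P[:,1]<.22))]:
    B=P[sel&(P[:,2]>.092)&(P[:,2]<.108)]; print(nm,len(B),B.min(0),B.max(0),np.median(B[:,2]))
    i=0 if nm=='front' else 1
    if len(B)>5:
        print('line',np.polyfit(B[:,i],B[:,1-i],1))
E
```

```text
{'time_s': 13.125, 'q': [-0.054, -0.463, 1.95, -0.0, 1.653, -0.054], 'eef_pos': [0.331, 0.1, 0.344], 'eef_rot': [0.001, 0.707, 0.707, 0.001], 'wrist_force': [0.714, -0.516, -0.712], 'opening': -0.001, 'grasp_force': 0.0}
[[-0.0, 1.0, 0.002], [1.0, 0.0, -0.0], [-0.0, 0.002, -1.0]]
boss 238 [0.53160051 0.11759671 0.05102349]
front 190 [0.46073003 0.01921134 0.09228368] [0.59815233 0.03042014 0.10782203] 0.09809997508462565
line [0.01469241 0.01500986]
far 275 [0.63443744 0.04020937 0.09201902] [0.64336855 0.21993501 0.10781639] 0.10188637583597981
line [-0.00111441  0.63846666]
```

View pics/t3.png

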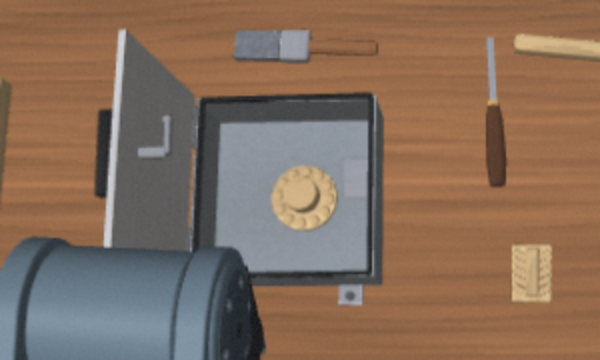

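The rosette lies flat in the chest at crop (303,197), boss up and well clear of the keeper. Next I go round behind the lid with the fingers shut.

Emit:
apply_moves(
  moves=[
    {"jaw": 0,"offset": [35,0,0],"rot": [0,0,0]},
    {"jaw": 0,"offset": [40,0,0],"rot": [0,0,0]},
    {"jaw": 0,"offset": [40,0,0],"rot": [0,0,0]},
    {"jaw": 0,"offset": [40,0,0],"rot": [0,0,0]},
    {"jaw": 0,"offset": [40,0,0],"rot": [0,0,0]},
  ],
)

```text
time_s: 13.8
eef_pos: [0.332, 0.2964, 0.344]
eef_rot: [0.0, 0.707, 0.707, 0.0]
wrist_force: [1.3, 0.5, 0.5]
opening: 0.003
grasp_force: 0.0
```

Emit:
apply_moves(
  moves=[
    {"jaw": 0,"offset": [0,35,15],"rot": [0,0,0]},
    {"jaw": 0,"offset": [0,40,20],"rot": [0,0,0]},
    {"jaw": 0,"offset": [0,40,14],"rot": [0,0,0]},
    {"jaw": 0,"offset": [0,1,0],"rot": [0,0,0]},
    {"jaw": 0,"offset": [0,0,0],"rot": [0,0,0]},
  ],
)

```text
time_s: 14.42
eef_pos: [0.4478, 0.2949, 0.2949]
eef_rot: [-0.0, 0.707, 0.707, -0.0]
wrist_force: [-0.2, 0.9, -0.4]
opening: -0.003
grasp_force: 0.0
```

```bash
python3 - <<'E'
from h import *
st()
im,d,p,M=snap('wrist'); P=world(d,p,M)
Q=P.reshape(-1,3);Q=Q[~np.isnan(Q[:,0])]
m=(Q[:,2]>.15)&(Q[:,2]<.33)&(Q[:,1]<.30)&(Q[:,1]>.22)&(Q[:,0]>.42)&(Q[:,0]<.65);print(m.sum(),Q[m].min(0) if m.any() else '')
cv2.imwrite('pics/w4.png',im[...,::-1])
f=lambda t:np.array([.252-.195*np.cos(t)+.008*np.sin(t),.1+.195*np.sin(t)+.008*np.cos(t)])
ts=[1.65]+list(np.linspace(1.55,.03,19)); W=np.array([f(t) for t in ts])
print(W[0]); 
for t,a,b in zip(ts[1:],np.diff(W,axis=0)*1000,W[1:]): print(round(t,2),a.round(1),b.round(3))
E
```

```text
{'time_s': 14.425, 'q': [0.361, 0.046, 1.627, 0.0, 1.47, 0.361], 'eef_pos': [0.448, 0.295, 0.295], 'eef_rot': [-0.0, 0.707, 0.707, -0.0], 'wrist_force': [-0.218, 0.866, -0.425], 'opening': -0.003, 'grasp_force': 0.0}
[[0.0, 1.0, -0.001], [1.0, -0.0, -0.0], [-0.0, -0.001, -1.0]]
23979 [0.4200044  0.2469546  0.15000071]
[0.27540349 0.29375571]
1.55 [-19.5   1.4] [0.256 0.295]
1.47 [-16.5  -0.4] [0.239 0.295]
1.38 [-16.4  -1.8] [0.223 0.293]
1.3 [-16.2  -3.1] [0.207 0.29 ]
1.21 [-15.9  -4.5] [0.191 0.285]
1.13 [-15.4  -5.8] [0.176 0.28 ]
1.04 [-14.9  -7.1] [0.161 0.273]
0.96 [-14.2  -8.3] [0.147 0.264]
0.87 [-13.5  -9.5] [0.133 0.255]
0.79 [-12.6 -10.6] [0.12  0.244]
0.71 [-11.7 -11.6] [0.109 0.233]
0.62 [-10.7 -12.6] [0.098 0.22 ]
0.54 [ -9.6 -13.4] [0.089 0.207]
0.45 [ -8.4 -14.2] [0.08  0.192]
0.37 [ -7.2 -14.8] [0.073 0.178]
0.28 [ -5.9 -15.4] [0.067 0.162]
0.2 [ -4.6 -15.8] [0.062 0.146]
0.11 [ -3.2 -16.2] [0.059 0.13 ]
0.03 [ -1.9 -16.4] [0.057 0.114]
```

View pics/w4.png

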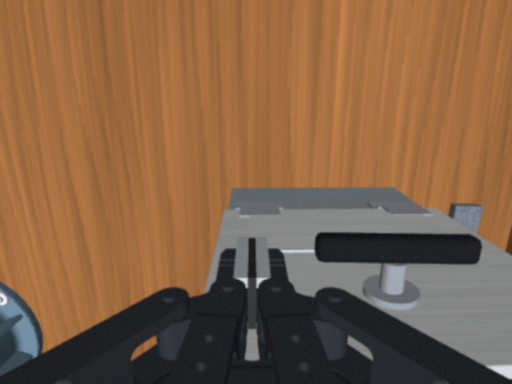

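The shut fingers at (255,290) stand behind the lid, clear of the T-bar, whose near end is at (318,248). Now I sweep the lid down along its arc.

Emit:
apply_moves(
  moves=[
    {"jaw": 0,"offset": [-12,0,0],"rot": [0,0,0]},
    {"jaw": 0,"offset": [-10,0,0],"rot": [0,0,0]},
    {"jaw": 0,"offset": [-10,0,0],"rot": [0,0,0]},
    {"jaw": 0,"offset": [-8,0,0],"rot": [0,0,0]},
    {"jaw": 0,"offset": [-16,0,0.5],"rot": [0,0,0]},
  ],
)

```text
time_s: 15.1
eef_pos: [0.4483, 0.239, 0.2952]
eef_rot: [-0.0, 0.707, 0.707, 0.001]
wrist_force: [0.2, 3.4, 3.2]
opening: 0.002
grasp_force: 1.8
```

Emit:
apply_moves(
  moves=[
    {"jaw": 0,"offset": [-16.5,0,2],"rot": [0,0,0]},
    {"jaw": 0,"offset": [-16,0,3],"rot": [0,0,0]},
    {"jaw": 0,"offset": [-16,0,4.5],"rot": [0,0,0]},
    {"jaw": 0,"offset": [-15.5,0,6],"rot": [0,0,0]},
    {"jaw": 0,"offset": [-15,0,7],"rot": [0,0,0]},
  ],
)

```text
time_s: 15.72
eef_pos: [0.4481, 0.1587, 0.2714]
eef_rot: [0.0, 0.707, 0.707, -0.0]
wrist_force: [2.1, 2.2, 1.5]
opening: -0.001
grasp_force: 1.3
```

Contact force is a gentle 2–4 N, so I continue along the arc.

Emit:
apply_moves(
  moves=[
    {"jaw": 0,"offset": [-14,0,8],"rot": [0,0,0]},
    {"jaw": 0,"offset": [-13.5,0,9.5],"rot": [0,0,0]},
    {"jaw": 0,"offset": [-12.5,0,10.5],"rot": [0,0,0]},
    {"jaw": 0,"offset": [-11.5,0,11.5],"rot": [0,0,0]},
    {"jaw": 0,"offset": [-10.5,0,12.5],"rot": [0,0,0]},
  ],
)

```text
time_s: 16.35
eef_pos: [0.4479, 0.0971, 0.219]
eef_rot: [-0.0, 0.707, 0.707, -0.0]
wrist_force: [0.8, 0.8, 2.1]
opening: -0.002
grasp_force: 0.9
```

Emit:
apply_moves(
  moves=[
    {"jaw": 0,"offset": [-9.5,0,13.5],"rot": [0,0,0]},
    {"jaw": 0,"offset": [-8.5,0,14],"rot": [0,0,0]},
    {"jaw": 0,"offset": [-7,0,15],"rot": [0,0,0]},
    {"jaw": 0,"offset": [-6,0,15.5],"rot": [0,0,0]},
    {"jaw": 0,"offset": [-4.5,0,15],"rot": [0,0,0]},
  ],
)

```text
time_s: 16.98
eef_pos: [0.4479, 0.0622, 0.1458]
eef_rot: [-0.0, 0.707, 0.707, -0.0]
wrist_force: [1.1, 0.6, 0.6]
opening: 0.002
grasp_force: 0.6
```

Emit:
apply_moves(
  moves=[
    {"jaw": 0,"offset": [-3,0,14],"rot": [0,0,0]},
    {"jaw": 0,"offset": [-1,0,8],"rot": [0,0,0]},
    {"jaw": 0,"offset": [0,0,5],"rot": [0,0,0]},
    {"jaw": 0,"offset": [0,0,3],"rot": [0,0,0]},
    {"jaw": 0,"offset": [0,0,0],"rot": [0,0,0]},
  ],
)

```text
time_s: 17.6
eef_pos: [0.4481, 0.0586, 0.1169]
eef_rot: [-0.0, 0.707, 0.707, 0.0]
wrist_force: [-0.3, -0.4, -0.2]
opening: 0.001
grasp_force: 0.0
```

Emit:
apply_moves(
  moves=[
    {"jaw": 0,"offset": [0,0,2],"rot": [0,0,0]},
    {"jaw": 0,"offset": [0,0,2],"rot": [0,0,0]},
    {"jaw": 0,"offset": [0,0,1],"rot": [0,0,0]},
    {"jaw": 0,"offset": [0,0,0],"rot": [0,0,0]},
    {"jaw": 0,"offset": [0,0,0],"rot": [0,0,0]},
  ],
)

```text
time_s: 18.23
eef_pos: [0.4485, 0.0583, 0.1126]
eef_rot: [0.0, 0.707, 0.707, 0.0]
wrist_force: [-1.3, -0.5, 6.4]
opening: -0.003
grasp_force: 2.9
```

The lid is resting on the gasket. Next I rise, turn the tool to the bar's direction and measure the handle.

Emit:
apply_moves(
  moves=[
    {"jaw": 0,"offset": [0,0,-30],"rot": [0,0,0]},
    {"jaw": 0,"offset": [0,0,-40],"rot": [0,0,0]},
    {"jaw": 0,"offset": [0,0,-40],"rot": [0,0,0]},
    {"jaw": 0,"offset": [0,0,-30],"rot": [0,0,-10]},
    {"jaw": 0.4,"offset": [0,0,0],"rot": [0,0,-10]},
  ],
)

```text
time_s: 18.85
eef_pos: [0.4498, 0.0583, 0.255]
eef_rot: [0.003, 0.571, 0.821, 0.001]
wrist_force: [1.1, -0.5, -0.6]
opening: 0.197
grasp_force: 0.0
```

Emit:
apply_moves(
  moves=[
    {"jaw": 0.5,"offset": [0,0,0],"rot": [0,0,-10]},
    {"jaw": 0.5,"offset": [0,0,0],"rot": [0,0,-10]},
    {"jaw": 0.5,"offset": [0,0,0],"rot": [0,0,-10]},
    {"jaw": 0.5,"offset": [0,0,0],"rot": [0,0,-10]},
    {"jaw": 0.5,"offset": [0,0,0],"rot": [0,0,-10]},
  ],
)

```text
time_s: 19.48
eef_pos: [0.4481, 0.0585, 0.2519]
eef_rot: [0.0, 0.171, 0.985, 0.0]
wrist_force: [-0.2, 0.0, -0.4]
opening: 0.501
grasp_force: 0.0
```

Emit:
apply_moves(
  moves=[
    {"jaw": 0.5,"offset": [0,0,0],"rot": [0,0,-10]},
    {"jaw": 0.5,"offset": [0,0,0],"rot": [0,0,-10]},
    {"jaw": 0.5,"offset": [0,0,0],"rot": [0,0,0]},
    {"jaw": 0.5,"offset": [0,0,0],"rot": [0,0,0]},
    {"jaw": 0.5,"offset": [0,0,0],"rot": [0,0,0]},
  ],
)

```text
time_s: 20.1
eef_pos: [0.4481, 0.0585, 0.2519]
eef_rot: [0.0, 0.001, 1.0, 0.0]
wrist_force: [0.2, -0.6, 0.5]
opening: 0.497
grasp_force: 0.0
```

```bash
python3 - <<'E'
from h import *
st()
for c in ['top','wrist','scene']:
    im,d,p,M=snap(c); P=world(d,p,M)
    Q=P.reshape(-1,3); C=im.reshape(-1,3); k=~np.isnan(Q[:,0]); Q=Q[k];C=C[k]
    m=(Q[:,2]>.135)&(Q[:,2]<.16)&(abs(Q[:,0]-.532)<.06)&(abs(Q[:,1]-.076)<.04)&(C.max(1)<70)
    B=Q[m]
    if len(B)>10:
        print(c,len(B),B.mean(0),cv2.minAreaRect((B[:,:2]*1000).astype(np.float32)),np.percentile(B[:,2],[5,50,95]))
    m=(Q[:,2]>.095)&(Q[:,2]<.125)&(Q[:,0]>.43)&(Q[:,0]<.63)&(Q[:,1]>.03)&(Q[:,1]<.23)
    B=Q[m]
    if len(B)>100: print('lid',np.polyfit(B[:,1],B[:,2],1),np.median(B[:,2]))
    cv2.imwrite(f'pics/{c}5.png',im[...,::-1])
E
```

```text
{'time_s': 20.1, 'q': [-0.134, -0.124, 1.877, 0.0, 1.388, -1.703], 'eef_pos': [0.448, 0.058, 0.252], 'eef_rot': [0.0, 0.001, 1.0, 0.0], 'wrist_force': [0.182, -0.559, 0.47], 'opening': 0.497, 'grasp_force': 0.0}
[[-1.0, 0.002, 0.0], [0.002, 1.0, 0.0], [-0.0, 0.0, -1.0]]
lid [-0.02095539  0.11431133] 0.1120203446443162
wrist 1563 [0.52480209 0.07509249 0.15042099] ((529.258056640625, 75.06917572021484), (13.438933372497559, 90.15565490722656), 86.85997772216797) [0.14737676 0.15082021 0.15208596]
lid [-0.01896352  0.11497817] 0.11270282963558978
scene 102 [0.5404654  0.07575694 0.14930674] ((531.99072265625, 75.44720458984375), (12.932997703552246, 95.20567321777344), 86.23455810546875) [0.14174866 0.150444   0.15308941]
lid [-0.01535929  0.11487698] 0.11287326292110234
```

View pics/wrist5.png

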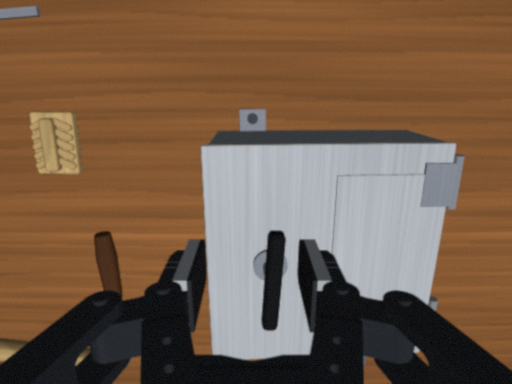

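The wrist view shows the closed lid and the black bar from (277,232) to (271,328). The bar is centred at about (0.531, 0.0755) with its top at z 0.151, which fits the 0.03 rad gasket rest, and it is already turned about 3° clockwise. I move over it and pinch.

Emit:
apply_moves(
  moves=[
    {"jaw": 0.6,"offset": [-28,6,0],"rot": [0,0,3]},
    {"jaw": 0.6,"offset": [-28,6,10],"rot": [0,0,0]},
    {"jaw": 0.6,"offset": [-28,8,30],"rot": [0,0,0]},
    {"jaw": 0.6,"offset": [0,0,30],"rot": [0,0,0]},
    {"jaw": 0.6,"offset": [0,0,0],"rot": [0,0,0]},
  ],
)

```text
time_s: 20.88
eef_pos: [0.5308, 0.0757, 0.1792]
eef_rot: [-0.003, 0.026, 1.0, 0.0]
wrist_force: [-0.9, 0.4, -0.1]
opening: 0.601
grasp_force: 0.0
```

Emit:
apply_moves(
  moves=[
    {"jaw": 0.6,"offset": [0,0,25],"rot": [0,0,0]},
    {"jaw": 0.6,"offset": [0,0,20],"rot": [0,0,0]},
    {"jaw": 0.5,"offset": [0,0,9],"rot": [0,0,0]},
    {"jaw": 0.3,"offset": [0,0,0],"rot": [0,0,0]},
    {"jaw": 0.2,"offset": [0,0,0],"rot": [0,0,0]},
  ],
)

```text
time_s: 21.5
eef_pos: [0.5336, 0.0754, 0.1293]
eef_rot: [0.001, 0.026, 1.0, -0.0]
wrist_force: [-0.1, 0.3, 0.3]
opening: 0.2
grasp_force: 0.0
```

Emit:
apply_moves(
  moves=[
    {"jaw": 0.05,"offset": [0,0,0],"rot": [0,0,0]},
    {"jaw": 0.05,"offset": [0,0,0],"rot": [0,0,0]},
    {"jaw": 0,"offset": [0,0,0],"rot": [0,0,0]},
    {"jaw": 0,"offset": [0,0,0],"rot": [0,0,0]},
    {"jaw": 0,"offset": [0,0,0],"rot": [0,0,0]},
  ],
)

```text
time_s: 22.12
eef_pos: [0.5336, 0.0757, 0.1291]
eef_rot: [0.001, 0.026, 1.0, 0.0]
wrist_force: [0.1, 3.6, 6.1]
opening: 0.15
grasp_force: 59.7
```

Emit:
apply_moves(
  moves=[
    {"jaw": 0,"offset": [0,0,1],"rot": [0,0,6]},
    {"jaw": 0,"offset": [0,0,1],"rot": [0,0,7]},
    {"jaw": 0,"offset": [0,0,0.5],"rot": [0,0,7]},
    {"jaw": 0,"offset": [0,0,0.5],"rot": [0,0,7]},
    {"jaw": 0,"offset": [0,0,0.5],"rot": [0,0,6]},
  ],
)

```text
time_s: 22.75
eef_pos: [0.5335, 0.0742, 0.1266]
eef_rot: [0.001, 0.311, 0.951, -0.001]
wrist_force: [-7.7, -4.7, 15.8]
opening: 0.147
grasp_force: 60.6
```

Emit:
apply_moves(
  moves=[
    {"jaw": 0,"offset": [0,0,0.5],"rot": [0,0,6]},
    {"jaw": 0,"offset": [0,0,0.5],"rot": [0,0,6]},
    {"jaw": 0,"offset": [0,0,0.5],"rot": [0,0,6]},
    {"jaw": 0,"offset": [0,0,0.5],"rot": [0,0,6]},
    {"jaw": 0,"offset": [0,0,0.5],"rot": [0,0,6]},
  ],
)

```text
time_s: 23.38
eef_pos: [0.5328, 0.0731, 0.1245]
eef_rot: [0.001, 0.546, 0.838, -0.002]
wrist_force: [-11.8, -9.5, 21.0]
opening: 0.147
grasp_force: 61.4
```

Emit:
apply_moves(
  moves=[
    {"jaw": 0,"offset": [0,0,0],"rot": [0,0,5]},
    {"jaw": 0,"offset": [0,0,0],"rot": [0,0,5]},
    {"jaw": 0,"offset": [0,0,0],"rot": [0,0,5]},
    {"jaw": 0,"offset": [0,0,0],"rot": [0,0,4]},
    {"jaw": 0,"offset": [0,0,0],"rot": [0,0,2]},
  ],
)

```text
time_s: 24.0
eef_pos: [0.532, 0.0728, 0.1243]
eef_rot: [0.001, 0.688, 0.726, -0.003]
wrist_force: [-14.0, -9.2, 22.8]
opening: 0.149
grasp_force: 66.5
```

```bash
python3 - <<'E'
from h import *
st(); print(ctrl.get_obs()['torque'])
im,d,p,M=snap('top'); cv2.imwrite('pics/t6.png',im[...,::-1]); P=world(d,p,M);Q=P.reshape(-1,3);Q=Q[~np.isnan(Q[:,0])]
m=(Q[:,2]>.095)&(Q[:,2]<.125)&(Q[:,0]>.53)&(Q[:,0]<.63)&(Q[:,1]>.03)&(Q[:,1]<.23)
print(np.polyfit(Q[m][:,1],Q[m][:,2],1),m.sum())
E
```

```text
{'time_s': 24.0, 'q': [-0.082, 0.222, 1.791, -0.006, 1.13, -0.132], 'eef_pos': [0.532, 0.073, 0.124], 'eef_rot': [0.001, 0.688, 0.726, -0.003], 'wrist_force': [-13.992, -9.207, 22.784], 'opening': 0.149, 'grasp_force': 66.477}
[[-0.053, 0.999, -0.002], [0.999, 0.053, -0.006], [-0.006, -0.002, -1.0]]
[-1.72754634  2.07666374  1.25693393]
[0.01538478 0.10668335] 936
```

The handle is at its stop: the tool has turned to about 87° against 1.3 N m, and the lid has drawn down by 0.035 rad. I'll release and rise.

Emit:
apply_moves(
  moves=[
    {"jaw": 0,"offset": [0,0,-1],"rot": [0,0,-1]},
    {"jaw": 0.3,"offset": [0,0,0],"rot": [0,0,0]},
    {"jaw": 0.5,"offset": [0,0,0],"rot": [0,0,0]},
    {"jaw": 0.5,"offset": [0,0,0],"rot": [0,0,0]},
    {"jaw": 0.5,"offset": [0,0,0],"rot": [0,0,0]},
  ],
)

```text
time_s: 24.68
eef_pos: [0.5327, 0.0756, 0.1228]
eef_rot: [-0.0, 0.682, 0.731, -0.0]
wrist_force: [0.1, -0.2, 0.2]
opening: 0.503
grasp_force: 0.0
```

Emit:
apply_moves(
  moves=[
    {"jaw": 0.5,"offset": [0,0,-20],"rot": [0,0,0]},
    {"jaw": 0.5,"offset": [0,0,-40],"rot": [0,0,0]},
    {"jaw": 0.5,"offset": [0,0,-40],"rot": [0,0,0]},
    {"jaw": 0.5,"offset": [-10,-20,-20],"rot": [0,0,0]},
    {"jaw": 0.5,"offset": [0,-20,0],"rot": [0,0,0]},
  ],
)

```text
time_s: 25.3
eef_pos: [0.4945, 0.0623, 0.2451]
eef_rot: [0.002, 0.682, 0.731, 0.001]
wrist_force: [-0.0, -0.4, -0.5]
opening: 0.501
grasp_force: 0.0
```

```bash
python3 - <<'E'
from h import *
st()
for c in ['wrist','scene','top']:
    im,d,p,M=snap(c); P=world(d,p,M)
    Q=P.reshape(-1,3); C=im.reshape(-1,3); k=~np.isnan(Q[:,0]); Q=Q[k];C=C[k]
    m=(Q[:,2]>.135)&(Q[:,2]<.16)&(abs(Q[:,0]-.532)<.06)&(abs(Q[:,1]-.076)<.06)&(C.max(1)<70)
    if m.sum()>10: print(c,m.sum(),cv2.minAreaRect((Q[m][:,:2]*1000).astype(np.float32)),np.median(Q[m][:,2]))
    m=(Q[:,2]>.095)&(Q[:,2]<.125)&(Q[:,0]>.43)&(Q[:,0]<.63)&(Q[:,1]>.03)&(Q[:,1]<.23)
    if m.sum()>50: print('lid',np.polyfit(Q[m][:,1],Q[m][:,2],1))
    cv2.imwrite(f'pics/{c}7.png',im[...,::-1])
E
```

```text
{'time_s': 25.3, 'q': [-0.113, -0.008, 1.782, -0.0, 1.363, -0.183], 'eef_pos': [0.494, 0.062, 0.245], 'eef_rot': [0.002, 0.682, 0.731, 0.001], 'wrist_force': [-0.014, -0.424, -0.535], 'opening': 0.501, 'grasp_force': 0.0}
[[-0.069, 0.998, 0.004], [0.998, 0.069, -0.001], [-0.001, 0.004, -1.0]]
wrist 2173 ((530.658203125, 74.85966491699219), (13.9327392578125, 91.0591049194336), 7.789918899536133) 0.14604263822793132
lid [0.01354807 0.10769569]
scene 170 ((533.1385498046875, 73.92628479003906), (18.7867488861084, 86.72189331054688), 7.581774711608887) 0.1441480068481032
lid [0.01301004 0.10814707]
top 83 ((534.6442260742188, 47.83430480957031), (13.245941162109375, 37.75668716430664), 10.213293075561523) 0.14544169680958707
lid [0.00732588 0.1075828 ]
```

View pics/wrist7.png

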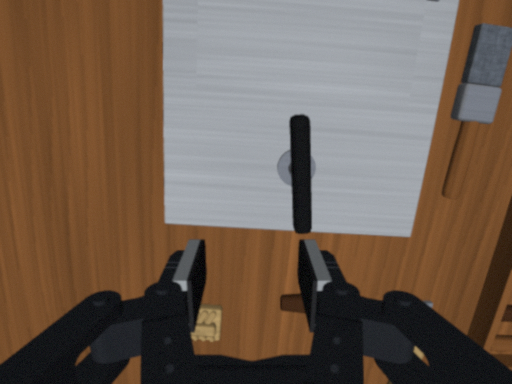

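The bar at (301,175) lies across the lid, about 82° or 1.43 rad round. Its top is at z 0.146, which is the value for a fully tight lid. The robot touches nothing, so I hand in.

```bash
python3 -c "
from bench import ctrl
print(ctrl.hand_in())"
```

```text
the job is handed in; nothing more can be done
None
```

The job is handed in: the rosette was seated boss up on the chest floor, the lid is shut, and the T-handle measured about 1.43 rad (stop 1.48, limit 1.3) with the lid drawn tight; no verdict came back.

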